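# Kit up a power-supply repair

### The arm

A 6-joint arm with a two-finger parallel gripper is mounted at the origin on the work surface. World frame = base frame: x ahead of the robot, y to its left, z up, the work surface at z = 0. Lengths are in m, angles in rad, forces in N, time in s.
With the tool pointing down it reaches from about 0.25 to 0.775 m from the base axis. Payload 4 kg.
Tool frame: the origin (TCP) lies at the very end of the fingers, on their centre line; the grasp point (between the pads) lies 19 mm behind it (grasp_offset is the distance from the TCP to the grasp point, in m); z points along the fingers, y is the line along which they close (so a half turn about z gives the same grasp; the last joint's range is limited). The gripper opens to 94 mm and grips with 3 to 60 N. Pads are 16 mm wide; open, the fingers measure 119 mm over their backs; the gripper's body (75 mm by 177 mm) begins 78 mm behind the grasp point.
Start: joints at [1.069, 0.087, 1.371, -0, 1.684, -0.103], TCP at [0.214, 0.507, 0.206] pointing down, gripper open.
Joint ranges: [-3.1, 3.1], [-0.76, 2.03], [0.27, 2.55], [-1.08, 4.22], [0.17, 2.65], [-2.57, 2.57]. Speed limits (rad/s): [2.79, 2.79, 3.14, 3.14, 3.14, 3.14].

### API

Orientations are given as a unit quaternion [x, y, z, w].
In Python, from station import * gives the robot as it stands. The module is installed in compiled form; this text tells all that it offers.
- The arm moves only by the tool move_arm, never from a script. Its argument "plan" is text: rows parted by semicolons, each of 7 numbers parted by spaces: the shift along the tool's x, y, z in m, then the turn, a rotation vector about the tool's x, y, z in degrees, then the opening, from -1 (shut) to 1 (fully open). In form: tx ty tz rx ry rz jaw; .... A call has 1 to 20 rows; each row is the pose to reach, as a shift and turn from the pose commanded when the call began, along the tool's axes at that moment; what a row does not reach only later rows make up. A row lasts 1/12 s, in which the tool goes at most 41.7 mm and 7.16 degrees, less where a joint would pass 70% of its speed; a pose out of reach is approached as far as the arm can. A call with a gripper value outside its range is refused whole. The fingers move at their own pace and stop on an object; the grip force is fixed at half the most. Time passes only in rows, so rows that repeat a pose let the fingers close. It gives the time, the measured TCP pose, the force, the opening and the grip force at its end, in the units of the state.
- get_state(): the state, without advancing time (a new reading comes with each control period).
- grab_frame(name): name is "scene" or "top"; returns a dict with "frame" (400x640x3 uint8, red, green, blue), "range_z" (400x640 float32, m along the optical axis (not along the pixel's ray), 0 where there is no reading), "camera_matrix" (3x3 intrinsics, pixels), "extrinsics" (4x4, takes a point from world to camera coordinates). Camera axes: x right, y down, z forward; pixel columns grow to the right and rows downward; lengths in m; the calibration is good to about 2 mm. A picture is of the moment at which its call begins.
- sign_off(): hands the job in; it is judged then, once.
The state is a dict: "time_s": time; "joints": joint angles; "joint_vel": joint speeds; "effort": joint torques, N m; "ee_pos": TCP position; "tcp_rot": TCP orientation; "contact_force": force on the tool from outside, world axes, zero at the start; "ft_torque": the same for the moment, N m; "finger_gap": finger opening in m; "grasp_force": force on a finger pad.
Only numpy, scipy, OpenCV 4.12 (cv2) and the standard library are available. Lean on these libraries where they do the work, as an engineer would, in place of code of your own. Each camera call takes 0.05 s, during which the arm holds its last target. There are 200 camera calls.

### The job

Make up the kit for the next repair: swing the tilt-out bin fully forward by its bar, take out all the heat sinks that are in it and put them in the grey tray, then swing the bin fully shut again. Draw the battery pack straight up out of its charging dock and put it in the tray too, and slide the circuit card flat along the tongue into the card frame, brass contacts first, right up to the back stop. Leave the meter, the wire reel and the screwdriver where they are.

Things in the scene. Friction and masses are not known exactly. Their poses are not given: they have to be found in the camera images.
- bin (a joint): How far the tilt-out bin is swung forward, rad: 0 shut (front upright), 1.05 fully forward on its stop. The hinge is stiff: the bin stays wherever it is left, and moving it takes about 3 to 6 N at the bar.
- hinge (a point): Middle of the bin's hinge line, on the dark steel rack (does not turn with the bin), 40 mm above the bench. x points from the front into the rack (away from the robot), y along the hinge line, z up. Rack cheeks at y = +-132 mm; its roof, 138 mm above the hinge, covers x = +30 to +130 mm. The bin turns about y, its top coming towards -x.
- bin_inside (a point): On the hinge line, turning with the white bin (axes as hinge when shut). Front wall: inner face at x = 0, 4 mm thick, 230 mm wide, 130 mm tall (z). Floor: z = 0, 75 mm deep. Low sides 222 mm apart. Fully forward, the front wall slopes 30 degrees down towards the hinge and the parts lie on it, lower ends against the floor, to be taken from above.
- bin_bar (a point): Middle of the round steel pull bar on the bin's front: 10 mm thick, along y, 120 mm between its arms, at bin_inside (-40, 0, 150) mm; so at angle q it is at hinge (-40 cos q - 150 sin q, 0, -40 sin q + 150 cos q) mm. Turns with the bin; it can be pinched from above and turns easily between the fingers.
- sink0_mid (a point): Centre of a finned aluminium heat sink, 28 (x) by 20 (y) by 90 mm (z, its long axis), 60 to 130 g; the y sides are flat enough to grip. Two to four stand on end side by side in the bin, behind its front wall and 50 mm apart; None if absent from this start.
- sink1_mid (a point): Centre of a finned aluminium heat sink, 28 (x) by 20 (y) by 90 mm (z, its long axis), 60 to 130 g; the y sides are flat enough to grip. Two to four stand on end side by side in the bin, behind its front wall and 50 mm apart; None if absent from this start.
- sink2_mid (a point): Centre of a finned aluminium heat sink, 28 (x) by 20 (y) by 90 mm (z, its long axis), 60 to 130 g; the y sides are flat enough to grip. Two to four stand on end side by side in the bin, behind its front wall and 50 mm apart; None if absent from this start.
- sink3_mid (a point): Centre of a finned aluminium heat sink, 28 (x) by 20 (y) by 90 mm (z, its long axis), 60 to 130 g; the y sides are flat enough to grip. Two to four stand on end side by side in the bin, behind its front wall and 50 mm apart; None if absent from this start.
- tray: Grey open kit tray, fixed, 136 (x) by 235 (y) mm and 26 mm high, walls and floor 4 mm. Origin: centre of its underside, on the bench; z up.
- dock_well (a point): Centre of the mouth of the square well in the black charging dock (a fixed block 70 by 70 by 85 mm high), on its top face. The well is 37 mm square, 70 mm deep, sides along x and y.
- pack_mid (a point): Centre of the grey battery pack with a black band, a square bar 34 by 34 by 115 mm (z, its long axis), about 180 g. At the start it stands in the well, 45 mm of it standing out.
- card_frame: Fixed aluminium card frame with two black grooved rails. Origin on the bench under the middle of the rails; z up. The card goes in along +x, between rails from x = -30 to +30 mm (flared mouth from -42 mm), to the back stop at x = +30 mm (34 mm high). Grooves 65 mm apart, from 10 to 19.5 mm above the bench; 50 mm free between the lips; rails 26 mm high, 84 mm over all.
- frame_mouth (a point): Middle of the mouth of the card frame: frame (-30, 0, 10) mm, on top of the tongue. The tongue is 36 mm wide and 10 mm high, runs along the frame's x out to frame x = -115 mm, level with the grooves' floor, and carries the card.
- card_mid (a point): Centre of the loose circuit card, 160 (x) by 60 (y) by 6 mm thick, about 110 g, flat on the bench with components up (z up). The fitted components are up to 7 mm tall and clear the rails' lips.
- card_nose (a point): Middle of the card's leading short edge, the one with the brass contact strip: card (+80, 0, 0) mm from its centre.
- meter: Bystander: black handheld meter lying flat, 85 by 165 by 38 mm. Origin: centre of its underside.
- reel: Bystander: steel wire reel standing on its flange, 64 mm across, 52 mm high. Origin: centre of its underside.
- driver: Bystander: screwdriver lying on the bench at the left. Origin on the bench at its middle.
Things that resemble listed ones, but are neither listed nor needed, are in the scene too. What is meant by the part that bears pack_mid is not brown or orange, and is the smaller of those in its own colour.

How it is judged:
On the way, in this order (a step that is already met when the one before it is completed fails the run):
1. the bin is swung fully forward (value of joint bin above 0.95 rad), for 0.2 s.
2. all the heat sinks that are there lie in the tray (x of sink0_mid in the frame of tray between -0.062 and 0.062 m and y of sink0_mid in the frame of tray between -0.112 and 0.112 m and z of sink0_mid in the frame of tray between 0.004 and 0.06 m and x of sink1_mid in the frame of tray between -0.062 and 0.062 m and y of sink1_mid in the frame of tray between -0.112 and 0.112 m and z of sink1_mid in the frame of tray between 0.004 and 0.06 m and x of sink2_mid in the frame of tray between -0.062 and 0.062 m and y of sink2_mid in the frame of tray between -0.112 and 0.112 m and z of sink2_mid in the frame of tray between 0.004 and 0.06 m and x of sink3_mid in the frame of tray between -0.062 and 0.062 m and y of sink3_mid in the frame of tray between -0.112 and 0.112 m and z of sink3_mid in the frame of tray between 0.004 and 0.06 m), for 0.2 s.
3. the bin is swung shut (value of joint bin below 0.06 rad), for 0.2 s.
At the end, for the whole second after the job is handed in: All present heat sinks and the pack rest in the tray (centres inside its walls, under 60 and 80 mm high); the card lies flat in the frame, contacts first, nose within 5 mm of the stop and 6 mm of the middle, square to 0.08 rad; bin shut (under 0.06 rad); all at rest (all of step 2 and x of pack_mid in the frame of tray between -0.062 and 0.062 m and y of pack_mid in the frame of tray between -0.112 and 0.112 m and z of pack_mid in the frame of tray between 0.004 and 0.08 m and x of card_nose in the frame of card_frame between 0.025 and 0.034 m and y of card_nose in the frame of card_frame between -0.006 and 0.006 m and z of card_nose in the frame of card_frame between 0.007 and 0.02 m and angle between the x axis of card_mid and the x axis of card_frame, either way round below 0.08 rad and angle between the z axis of card_mid and the z axis of card_frame, either way round below 0.08 rad and value of joint bin below 0.06 rad and linear speed of each of sink0, sink1, sink2, sink3, pack, card below 0.03 m/s); the robot touches nothing.
It fails at once if the meter is moved more than 40 mm (distance of meter from where it was at the start of the episode above 0.04 m).
It fails at once if the reel is moved more than 40 mm (distance of reel from where it was at the start of the episode above 0.04 m).
It fails at once if the driver is moved more than 40 mm (distance of driver from where it was at the start of the episode above 0.04 m).
Of sink0, sink1, sink2, sink3 only 2 to 4 are there at a start; the rules pass over those that are not, and their reading is None.
At some moment in a run one of card may be knocked a few centimetres aside while the robot is not near it.
Once in a run the grip may slacken for a moment while it holds something.
It also fails if it takes over 210 s, if anything falls off the work surface, if the arm or the gripper's body presses on something with over 40 N, if the wrist force passes 120 N, or if a joint passes its speed limit or range.

## Working session

There is one attempt and no reset: what is moved stays moved. The work goes in short steps, Python scripts to look and compute and a tool call to move; the robot and the scene stay as the last step left them, time stands still between calls to the robot, and variables do not carry over. Pictures are saved under pics/ and viewed, at most 14 in all, crops included, and the job is handed in when it is done.

Besides the shell and the picture viewer there is one more tool, called after "Call:" as name(argument=value, ...) on one line, values as JSON. move_arm: Moves the arm, as the interface text tells. Its arguments: {"type":"object","properties":{"plan":{"type":"string"}},"required":["plan"]}

```bash
mkdir -p pics; cat > h.py <<'E'
from station import *
import numpy as np, cv2
from scipy.spatial.transform import Rotation as R
def cloud(f):
    K=f["camera_matrix"];E=np.linalg.inv(f["extrinsics"]);z=f["range_z"]
    v,u=np.mgrid[0:400,0:640]
    P=np.stack([(u-K[0,2])/K[0,0]*z,(v-K[1,2])/K[1,1]*z,z],-1)
    return P@E[:3,:3].T+E[:3,3]
def save(n,im): cv2.imwrite("pics/"+n+".png",cv2.cvtColor(im,cv2.COLOR_RGB2BGR))
E
python3 - <<'E'
from h import *
s=get_state();print({k:np.round(v,3).tolist() for k,v in s.items()})
for n in("scene","top"):
    f=grab_frame(n);save(n,f["frame"]);np.savez(n,**f);print(np.round(f["camera_matrix"],1).tolist(),np.round(f["extrinsics"],3).tolist())
E
```

```text
{'time_s': 0.0, 'joints': [1.069, 0.088, 1.372, 0.0, 1.684, -0.103], 'joint_vel': [0.001, -0.0, -0.002, 0.001, 0.002, 0.002], 'effort': [-0.001, -34.017, -30.243, 0.072, 0.033, -0.0], 'ee_pos': [0.213, 0.506, 0.204], 'tcp_rot': [0.198, 0.98, -0.001, -0.0], 'contact_force': [0.124, 0.484, 0.148], 'ft_torque': [0.002, -0.057, -0.032], 'grasp_force': 0.0, 'finger_gap': 0.094}
[[368.0, 0.0, 319.1], [0.0, 368.0, 198.6], [0.0, 0.0, 1.0]] [[-0.444, 0.896, -0.002, 0.173], [0.512, 0.252, -0.822, -0.189], [-0.736, -0.365, -0.57, 1.616], [0.0, 0.0, 0.0, 1.0]]
[[371.6, 0.0, 312.2], [0.0, 371.6, 203.3], [0.0, 0.0, 1.0]] [[-0.015, -1.0, 0.011, 0.059], [-0.982, 0.012, -0.191, 0.558], [0.191, -0.014, -0.982, 1.098], [0.0, 0.0, 0.0, 1.0]]
```

View pics/scene.png

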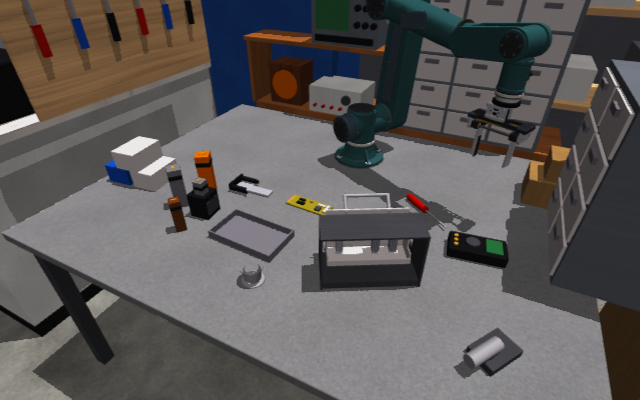

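View pics/top.png

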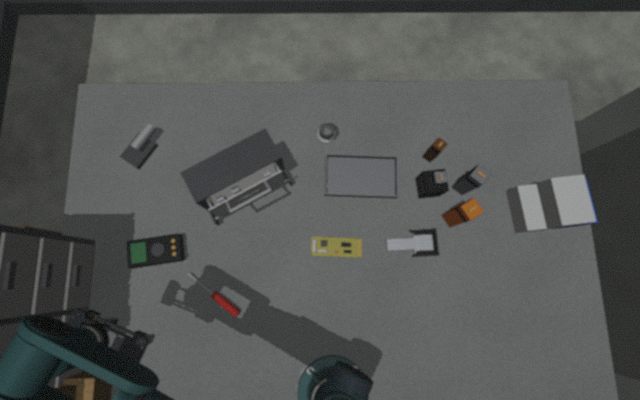

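The two views show:
- The rack with the bin is at top (240,175).
- The tray is at (361,176), the card at (335,247) and the frame with its tongue at (412,243).
- Pack candidates in the scene view are grey in the dock (201,190), tall grey (176,185), orange (204,170) and brown (177,213).

I'll measure these and take a close crop.

```bash
python3 - <<'E'
from h import *
t=dict(np.load("top.npz"));s=dict(np.load("scene.npz"))
a=cv2.resize(s["frame"][140:240,150:280],None,fx=4.6,fy=4.6,interpolation=cv2.INTER_CUBIC)[:,:590]
b=cv2.resize(t["frame"][130:270,300:500],None,fx=3,fy=3,interpolation=cv2.INTER_CUBIC)
c=np.zeros((600,800,3),np.uint8)
a=cv2.resize(s["frame"][145:240,150:230],(200*2-40,int(95*4.5*1.0)))
b=cv2.resize(t["frame"][130:270,300:500],(440,308));b2=cv2.resize(t["frame"][230:265,300:445],(440,106),interpolation=cv2.INTER_CUBIC);b3=cv2.resize(s["frame"][190:220,280:340],(360,170),interpolation=cv2.INTER_CUBIC)
b4=cv2.resize(s["frame"][200:290,310:435],(259,186))
c[:427,:360]=a;c[430:600,:360]=b3;c[:308,360:]=b;c[308:414,360:]=b2;c[414:600,360:619]=b4
save("crop",cv2.convertScaleAbs(c,alpha=1.5))
P=cloud(t);Q=cloud(s)
def rect(m,name):
    n,l,st,ce=cv2.connectedComponentsWithStats(m.astype(np.uint8))
    for i in range(1,n):
        if st[i,4]>30:
            p=P[l==i];r=cv2.minAreaRect((p[:,:2]*1000).astype(np.float32));print(name,ce[i].round(),st[i,4],"z",p[:,2].mean().round(3),np.round(r[0]),np.round(r[1]),round(r[2],1))
hsv=cv2.cvtColor(t["frame"],cv2.COLOR_RGB2HSV)
rect((hsv[...,0]>20)&(hsv[...,0]<35)&(hsv[...,1]>90)&(P[...,2]<.03),"card")
z=P[...,2];ins=(P[...,0]>.25)&(P[...,0]<.85)&(np.abs(P[...,1])<.5)
for lo,hi in((.075,.1),(.1,.3)): rect(ins&(z>lo)&(z<hi),f"z{lo}")
rect(ins&(z>.005)&(z<.06),"low")
E
```

```text
card [339. 247.] 699 z 0.007 [428. -23.] [158.  58.] 87.0
z0.075 [434. 151.] 43 z 0.089 [ 711. -328.] [33.  4.] 49.6
z0.075 [433. 182.] 360 z 0.085 [ 619. -326.] [71. 71.] 5.3
z0.075 [467. 182.] 68 z 0.088 [ 617. -419.] [59. 29.] 6.2
z0.075 [277. 182.] 34 z 0.088 [618. 159.] [ 3. 46.] 28.1
z0.075 [248. 198.] 76 z 0.088 [573. 241.] [  4. 118.] 28.3
z0.075 [455. 217.] 57 z 0.088 [ 507. -376.] [50. 16.] 14.1
z0.1 [231. 165.] 3402 z 0.178 [648. 279.] [102. 270.] 28.5
z0.1 [439. 145.] 144 z 0.114 [ 725. -339.] [34. 37.] 51.3
z0.1 [246. 193.] 1028 z 0.15 [578. 241.] [ 90. 230.] 28.9
z0.1 [477. 176.] 381 z 0.141 [ 619. -435.] [45. 47.] 48.8
z0.1 [439. 178.] 188 z 0.126 [ 619. -326.] [35. 35.] 6.7
z0.1 [468. 211.] 460 z 0.152 [ 516. -395.] [49. 51.] 30.5
low [326. 133.] 165 z 0.026 [804.   1.] [59. 59.] 46.8
low [428. 156.] 88 z 0.033 [ 717. -326.] [39. 15.] 27.1
low [362. 175.] 1562 z 0.012 [ 658. -112.] [245. 148.] 86.8
low [283. 175.] 136 z 0.038 [661. 159.] [91. 68.] 17.9
low [244. 183.] 607 z 0.041 [627. 267.] [ 36. 223.] 28.3
low [424. 189.] 180 z 0.033 [ 598. -315.] [105.  52.] 52.3
low [460. 187.] 142 z 0.034 [ 613. -429.] [57. 39.] 31.6
low [449. 218.] 123 z 0.032 [ 524. -383.] [36. 74.] 71.1
low [216. 217.] 92 z 0.044 [519. 344.] [64. 39.] 85.5
low [417. 243.] 983 z 0.016 [ 432. -264.] [ 88. 168.] 5.8
low [175. 248.] 502 z 0.035 [434. 478.] [95. 48.] 5.4
low [336. 247.] 740 z 0.008 [426. -24.] [162.  66.] 85.3
low [216. 295.] 248 z 0.021 [296. 368.] [179.  25.] 53.2
```

View pics/crop.png

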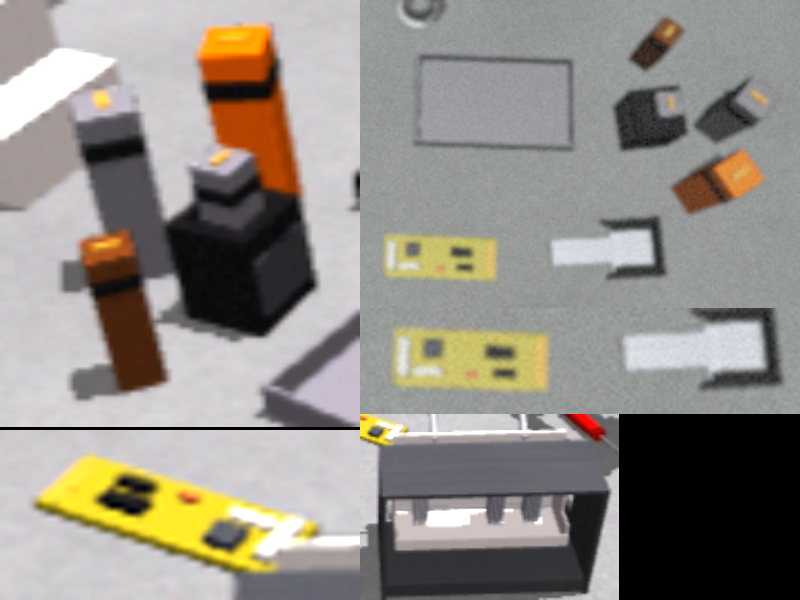

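The pack in the dock (top 439,178; scene 201,190) is the smaller grey one, so I'm choosing it. The taller grey (477,176), orange and brown ones are decoys. The card's brass strip is at its right end (top ~358,247), already facing the frame. Three heat sinks are visible in the bin, two of them close together.

```bash
cat >> h.py <<'E'
import json,os
def rot(psi,tilt=0):  # tool y at world angle psi deg, z down; tilt: turn about tool y, deg
    a=np.radians(psi);y=np.array([np.cos(a),np.sin(a),0]);z=np.array([0,0,-1.]);return np.stack([np.cross(y,z),y,z],1)@R.from_rotvec([0,tilt,0],degrees=True).as_matrix()
def rows(targets,dest="cmd.json"):
    if os.path.exists("cmd.json"): c=json.load(open("cmd.json"));p0,R0=np.array(c["p"]),np.array(c["R"])
    else: p0,R0=np.array([.214,.507,.206]),R.from_quat([.198,.98,0,0]).as_matrix()
    for p,psi,tilt,j in targets:
        d=np.round(R0.T@(np.array(p)-p0),3);rv=np.round(R.from_matrix(R0.T@rot(psi,tilt)).as_rotvec(degrees=True),1)
        print(*d,*rv,j,end="; ")
    print();json.dump(dict(p=(p0+R0@d).tolist(),R=(R0@R.from_rotvec(rv,degrees=True).as_matrix()).tolist()),open(dest,"w"))
H=np.array([.578,.241,.040]);A=28.5
def hinge(x,y,z):
    a=np.radians(A);return H+[x*np.cos(a)-y*np.sin(a),x*np.sin(a)+y*np.cos(a),z]
def bar(q): return hinge(-.04*np.cos(q)-.15*np.sin(q),0,-.04*np.sin(q)+.15*np.cos(q))
def st(): s=get_state();print("t",round(s["time_s"],2),"p",np.round(s["ee_pos"],4),"F",np.round(s["contact_force"],1),"gap",round(s["finger_gap"],4),"g",round(s["grasp_force"],1),"j",np.round(s["joints"],2))
E
python3 - <<'E'
from h import *
P=cloud(dict(np.load("top.npz"))).reshape(-1,3);a=np.radians(A);d=P-H
L=np.stack([d[:,0]*np.cos(a)+d[:,1]*np.sin(a),-d[:,0]*np.sin(a)+d[:,1]*np.cos(a),d[:,2]],1)
m=(L[:,0]>-.06)&(L[:,0]<-.02)&(abs(L[:,1])<.12)&(L[:,2]>.135)&(L[:,2]<.17)
b=L[m];print("bar",len(b),np.median(b,0),b.min(0),b.max(0),np.polyfit(b[:,1],b[:,0],1))
m=(L[:,0]>0)&(L[:,0]<.14)&(abs(L[:,1])<.15)&(L[:,2]>.12)&(L[:,2]<.16);b=L[m];print("roof",b.min(0),b.max(0))
m=(abs(abs(L[:,1])-.132)<.012)&(abs(L[:,0])<.2)&(L[:,2]>-.02)&(L[:,2]<.12);b=L[m];print("cheek",b.min(0),b.max(0))
up=bar(0)+[0,0,.08]
rows([((.25,.45,.29),67.1,0,.4),(up,A,0,-.15)])
E
```

```text
bar 207 [-0.04026266  0.00033826  0.15386851] [-0.04535287 -0.06507705  0.13892712] [-0.02089354  0.06442494  0.15846212] [-0.0044398  -0.03878023]
roof [ 4.03319214e-05 -1.35316808e-01  1.20304054e-01] [0.13144402 0.13518689 0.14470773]
cheek [-0.01615318 -0.13503328 -0.01986874] [0.07750945 0.13534775 0.11815237]
-0.055 -0.039 -0.084 0.0 0.0 0.1 0.4; -0.414 -0.135 -0.064 0.0 0.0 38.7 -0.15;
```

Call:
move_arm(plan="-0.055 -0.039 -0.084 0 0 0 0.4; -0.055 -0.039 -0.084 0 0 0 0.4; -0.055 -0.039 -0.084 0 0 0 0.4; -0.414 -0.135 -0.064 0.0 0.0 38.7 -0.15; -0.414 -0.135 -0.064 0.0 0.0 38.7 -0.15; -0.414 -0.135 -0.064 0.0 0.0 38.7 -0.15; -0.414 -0.135 -0.064 0.0 0.0 38.7 -0.15; -0.414 -0.135 -0.064 0.0 0.0 38.7 -0.15; -0.414 -0.135 -0.064 0.0 0.0 38.7 -0.15; -0.414 -0.135 -0.064 0.0 0.0 38.7 -0.15; -0.414 -0.135 -0.064 0.0 0.0 38.7 -0.15; -0.414 -0.135 -0.064 0.0 0.0 38.7 -0.15; -0.414 -0.135 -0.064 0.0 0.0 38.7 -0.15; -0.414 -0.135 -0.064 0.0 0.0 38.7 -0.15; -0.414 -0.135 -0.064 0.0 0.0 38.7 -0.15; -0.414 -0.135 -0.064 0.0 0.0 38.7 -0.15; -0.414 -0.135 -0.064 0.0 0.0 38.7 -0.15")

```text
time_s: 1.52
ee_pos: [0.5418, 0.2228, 0.2701]
tcp_rot: [0.511, 0.86, 0.0, 0.0]
contact_force: [-0.5, 0.7, -0.1]
finger_gap: 0.04
grasp_force: 0.0
```

```bash
python3 - <<'E'
from h import *
st();print(bar(0)+[0,0,.08])
rows([(bar(0)-[0,0,.017],A,0,-.15)],"cmd.json")
print();rows([(bar(q)-[0,0,.017],A,0,-1) for q in np.linspace(0,1.07,14)[1:]],"cmd.json")
E
```

```text
t 1.52 p [0.5418 0.2228 0.2701] F [-0.5  0.7 -0.1] gap 0.04 g 0.0 j [ 0.29  0.16  1.16  0.    1.82 -0.21]
[0.54284732 0.22191365 0.27      ]
0.0 -0.0 0.097 0.0 0.0 -0.0 -0.15; 

0.0 -0.012 0.004 0.0 0.0 -0.0 -1; 0.0 -0.024 0.009 0.0 0.0 -0.0 -1; 0.0 -0.036 0.014 0.0 0.0 -0.0 -1; 0.0 -0.047 0.021 0.0 0.0 -0.0 -1; 0.0 -0.057 0.029 0.0 0.0 -0.0 -1; 0.0 -0.067 0.037 0.0 0.0 -0.0 -1; 0.0 -0.075 0.046 0.0 0.0 -0.0 -1; 0.0 -0.084 0.056 0.0 0.0 -0.0 -1; 0.0 -0.091 0.066 0.0 0.0 -0.0 -1; 0.0 -0.097 0.077 0.0 0.0 -0.0 -1; 0.0 -0.103 0.089 0.0 0.0 -0.0 -1; 0.0 -0.107 0.101 0.0 0.0 -0.0 -1; 0.0 -0.111 0.113 0.0 0.0 -0.0 -1;
```

Call:
move_arm(plan="0 0 0.04 0 0 0 -0.15; 0 0 0.075 0 0 0 -0.15; 0 0 0.097 0 0 0 -0.15; 0 0 0.097 0 0 0 -0.15; 0 0 0.097 0 0 0 -1; 0 0 0.097 0 0 0 -1; 0 0 0.097 0 0 0 -1; 0 0 0.097 0 0 0 -1; 0 0 0.097 0 0 0 -1; 0 0 0.097 0 0 0 -1")

```text
time_s: 2.35
ee_pos: [0.5435, 0.222, 0.1745]
tcp_rot: [0.512, 0.859, 0.001, 0.001]
contact_force: [-0.5, -0.1, 4.4]
finger_gap: 0.0092
grasp_force: 30.0
```

Call:
move_arm(plan="0.0 -0.012 0.004 0 0 0 -1; 0.0 -0.024 0.009 0.0 0.0 -0.0 -1; 0.0 -0.036 0.014 0.0 0.0 -0.0 -1; 0.0 -0.047 0.021 0.0 0.0 -0.0 -1; 0.0 -0.057 0.029 0.0 0.0 -0.0 -1; 0.0 -0.067 0.037 0.0 0.0 -0.0 -1; 0.0 -0.075 0.046 0.0 0.0 -0.0 -1; 0.0 -0.084 0.056 0.0 0.0 -0.0 -1; 0.0 -0.091 0.066 0.0 0.0 -0.0 -1; 0.0 -0.097 0.077 0.0 0.0 -0.0 -1; 0.0 -0.103 0.089 0.0 0.0 -0.0 -1; 0.0 -0.107 0.101 0.0 0.0 -0.0 -1; 0.0 -0.111 0.113 0.0 0.0 -0.0 -1; 0.0 -0.111 0.113 0.0 0.0 -0.0 -1; 0.0 -0.111 0.113 0.0 0.0 -0.0 -1")

```text
time_s: 3.6
ee_pos: [0.4469, 0.1695, 0.0596]
tcp_rot: [0.512, 0.859, 0.002, 0.001]
contact_force: [4.9, 2.1, -6.4]
finger_gap: 0.0091
grasp_force: 30.0
```

```bash
python3 - <<'E'
from h import *
c=json.load(open("cmd.json"))["p"]
rows([((c[0],c[1],.28),A,0,.0),((.32,-.02,.30),A,0,0)],"cmd.json")
E
```

```text
0.0 0.0 -0.22 0.0 0.0 -0.0 0.0; -0.106 -0.2 -0.24 0.0 0.0 -0.0 0;
```

Call:
move_arm(plan="0 0 0 0 0 0 -0.2; 0 0 0 0 0 0 -0.2; 0 0 0 0 0 0 -0.2; 0 0 -0.22 0 0 0 -0.2; 0 0 -0.22 0 0 0 -0.2; 0 0 -0.22 0 0 0 -0.2; 0 0 -0.22 0 0 0 -0.2; 0 0 -0.22 0 0 0 -0.2; 0 0 -0.22 0 0 0 -0.2; -0.106 -0.2 -0.24 0 0 0 -0.2; -0.106 -0.2 -0.24 0 0 0 -0.2; -0.106 -0.2 -0.24 0 0 0 -0.2; -0.106 -0.2 -0.24 0 0 0 -0.2; -0.106 -0.2 -0.24 0 0 0 -0.2; -0.106 -0.2 -0.24 0 0 0 -0.2; -0.106 -0.2 -0.24 0 0 0 -0.2; -0.106 -0.2 -0.24 0 0 0 -0.2")

```text
time_s: 5.02
ee_pos: [0.3195, -0.02, 0.2995]
tcp_rot: [0.513, 0.858, 0.0, 0.0]
contact_force: [0.7, -0.2, -1.3]
finger_gap: 0.0378
grasp_force: 0.0
```

```bash
python3 - <<'E'
from h import *
st();f=grab_frame("top");np.savez("top2",**f)
save("bin",cv2.convertScaleAbs(cv2.resize(f["frame"][130:250,160:310],(750,600),interpolation=cv2.INTER_CUBIC),alpha=1.5))
P=cloud(f);d=P-H;a=np.radians(A)
L=np.stack([d[...,0]*np.cos(a)+d[...,1]*np.sin(a),-d[...,0]*np.sin(a)+d[...,1]*np.cos(a),d[...,2]],-1)
q=1.05;xb=L[...,0]*np.cos(q)+L[...,2]*np.sin(q);zb=-L[...,0]*np.sin(q)+L[...,2]*np.cos(q)
m=(xb>.016)&(xb<.045)&(zb>.01)&(zb<.12)&(abs(L[...,1])<.1)
n,l,s_,ce=cv2.connectedComponentsWithStats(m.astype(np.uint8))
for i in range(1,n):
    if s_[i,4]>15:
        k=l==i;print(ce[i].round(),s_[i,4],"y",np.percentile(L[k][:,1],[2,50,98]).round(4),"zb",np.percentile(zb[k],[2,98]).round(3),"xb",np.median(xb[k]).round(4))
w=(abs(xb)<.015)&(zb>.1)&(zb<.128)&(abs(L[...,1])<.1);print("wall xb",np.median(xb[w]),w.sum())
E
```

```text
t 5.02 p [ 0.3195 -0.02    0.2995] F [ 0.7 -0.2 -1.3] gap 0.0378 g 0.0 j [-0.24 -0.43  1.63  0.    1.95 -0.73]
[277. 193.] 135 y [-0.0865 -0.0769 -0.0671] zb [0.012 0.091] xb 0.0262
[247. 210.] 133 y [0.0159 0.0251 0.0355] zb [0.012 0.091] xb 0.0262
[232. 218.] 147 y [0.0661 0.0757 0.0855] zb [0.013 0.091] xb 0.0261
wall xb 0.000499923030018716 499
```

View pics/bin.png

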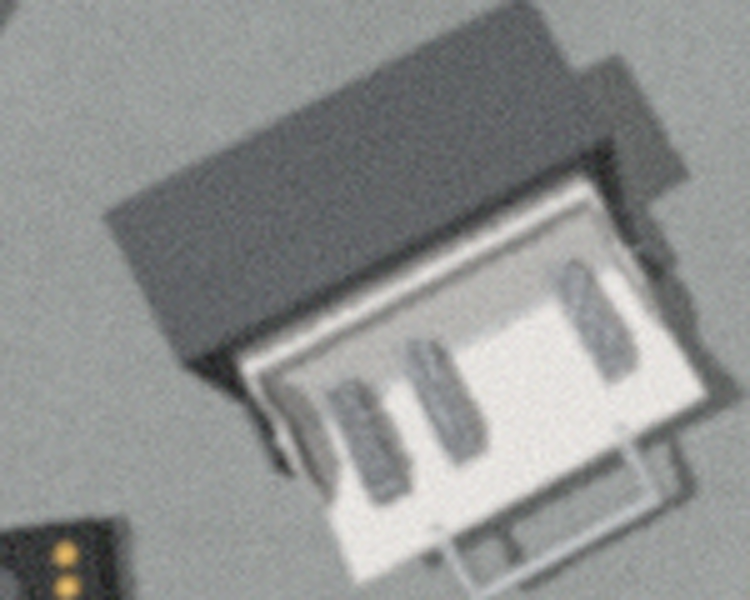

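Three sinks lie at hinge y = −77, +25 and +76 mm; in the crop they are at (597,320), (447,400) and (370,440). The fourth slot is empty. Next I plan the sink transfers.

```bash
cat >> h.py <<'E'
Q=1.05;T=np.array([.658,-.112,0]);TA=-3.2
def inb(xb,y,zb): return hinge(xb*np.cos(Q)-zb*np.sin(Q),y,xb*np.sin(Q)+zb*np.cos(Q))
def tray(x,y,z):
    a=np.radians(TA);return T+[x*np.cos(a)-y*np.sin(a),x*np.sin(a)+y*np.cos(a),z]
def sink(y,ty):
    g=inb(.014,y,.058)-[0,0,.008];G=rot(A+90);r=G.T@(inb(.014,y,.045)-g);ax=G.T@(inb(.014,y,.1)-inb(.014,y,0))
    D=rot(TA+90,-29.8);print("axis in tray z",(D@ax)[2]);pl=tray(0,ty,.0195)-D@r
    up=np.array([0,0,1.])
    print("pick");rows([((g[0],g[1],.22),A+90,0,-.28),(g,A+90,0,-.28)])
    print("lift+carry");rows([((g[0],g[1],.24),A+90,0,-1),((pl[0],pl[1],.17),TA+90,-29.8,-1)])
    print("place");rows([(pl,TA+90,-29.8,-1)])
    print("off");rows([(pl+[-.05,0,.1],TA+90,-29.8,-.4),(pl+[-.05,0,.2],TA+90,-29.8,-.4)])
E
python3 - <<'E'
from h import *
sink(-.077,-.022)
E
```

```text
axis in tray z 6.882096462597337e-05
pick
0.029 0.308 0.08 -0.0 -0.0 -90.0 -0.28; 0.029 0.308 0.227 -0.0 -0.0 -90.0 -0.28; 
lift+carry
0.0 0.0 -0.167 0.0 0.0 -0.0 -1; 0.074 -0.285 -0.097 8.2 -29.0 30.9 -1; 
place
0.078 -0.0 0.137 0.0 -0.0 0.0 -1; 
off
-0.006 -0.003 -0.112 0.0 -0.0 0.0 -0.4; -0.056 -0.003 -0.199 0.0 -0.0 0.0 -0.4;
```

Call:
move_arm(plan="0.029 0.308 0.08 0 0 -90 -0.28; 0.029 0.308 0.08 0 0 -90 -0.28; 0.029 0.308 0.08 0 0 -90 -0.28; 0.029 0.308 0.08 0 0 -90 -0.28; 0.029 0.308 0.08 0 0 -90 -0.28; 0.029 0.308 0.08 0 0 -90 -0.28; 0.029 0.308 0.08 0 0 -90 -0.28; 0.029 0.308 0.08 0 0 -90 -0.28; 0.029 0.308 0.08 0 0 -90 -0.28; 0.029 0.308 0.08 0 0 -90 -0.28; 0.029 0.308 0.08 0 0 -90 -0.28; 0.029 0.308 0.08 0 0 -90 -0.28; 0.029 0.308 0.08 0 0 -90 -0.28; 0.029 0.308 0.08 0 0 -90 -0.28; 0.029 0.308 0.08 0 0 -90 -0.28; 0.029 0.308 0.08 0 0 -90 -0.28")

```text
time_s: 6.4
ee_pos: [0.5765, 0.1538, 0.2185]
tcp_rot: [-0.246, 0.969, 0.0, -0.001]
contact_force: [-0.3, -0.1, -0.4]
finger_gap: 0.0342
grasp_force: 0.0
```

Call:
move_arm(plan="0 0 0.04 0 0 0 -0.28; 0 0 0.08 0 0 0 -0.28; 0 0 0.11 0 0 0 -0.28; 0 0 0.13 0 0 0 -0.28; 0 0 0.147 0 0 0 -0.28; 0 0 0.147 0 0 0 -0.28; 0 0 0.147 0 0 0 -1; 0 0 0.147 0 0 0 -1; 0 0 0.147 0 0 0 -1; 0 0 0.147 0 0 0 -1; 0 0 0.147 0 0 0 -1")

```text
time_s: 7.32
ee_pos: [0.5768, 0.1528, 0.0726]
tcp_rot: [-0.246, 0.969, 0.0, 0.0]
contact_force: [0.1, 1.3, -0.6]
finger_gap: 0.0199
grasp_force: 30.0
```

Call:
move_arm(plan="0 0 -0.03 0 0 0 -1; 0 0 -0.07 0 0 0 -1; 0 0 -0.11 0 0 0 -1; 0 0 -0.15 0 0 0 -1; 0 0 -0.167 0 0 0 -1; 0.074 -0.285 -0.097 8.2 -29.0 30.9 -1; 0.074 -0.285 -0.097 8.2 -29.0 30.9 -1; 0.074 -0.285 -0.097 8.2 -29.0 30.9 -1; 0.074 -0.285 -0.097 8.2 -29.0 30.9 -1; 0.074 -0.285 -0.097 8.2 -29.0 30.9 -1; 0.074 -0.285 -0.097 8.2 -29.0 30.9 -1; 0.074 -0.285 -0.097 8.2 -29.0 30.9 -1; 0.074 -0.285 -0.097 8.2 -29.0 30.9 -1; 0.074 -0.285 -0.097 8.2 -29.0 30.9 -1; 0.074 -0.285 -0.097 8.2 -29.0 30.9 -1; 0.074 -0.285 -0.097 8.2 -29.0 30.9 -1; 0.074 -0.285 -0.097 8.2 -29.0 30.9 -1")

```text
time_s: 8.73
ee_pos: [0.6483, -0.1316, 0.1711]
tcp_rot: [0.026, 0.966, -0.007, 0.258]
contact_force: [-0.6, 0.6, -1.1]
finger_gap: 0.0198
grasp_force: 30.0
```

Call:
move_arm(plan="0.023 0 0.04 0 0 0 -1; 0.046 0 0.08 0 0 0 -1; 0.063 0 0.11 0 0 0 -1; 0.072 0 0.126 0 0 0 -1; 0.078 0 0.137 0 0 0 -1; 0.078 0 0.137 0 0 0 -1; 0.078 0 0.137 0 0 0 -0.4; 0.078 0 0.137 0 0 0 -0.4; 0.078 0 0.137 0 0 0 -0.4; 0.078 0 0.137 0 0 0 -0.4")

```text
time_s: 9.57
ee_pos: [0.6486, -0.133, 0.0131]
tcp_rot: [0.026, 0.966, -0.007, 0.258]
contact_force: [0.8, -0.3, -0.3]
finger_gap: 0.028
grasp_force: 0.0
```

Call:
move_arm(plan="0 0 -0.03 0 0 0 -0.4; -0.004 -0.003 -0.07 0 0 0 -0.4; -0.006 -0.003 -0.112 0 0 0 -0.4; -0.056 -0.003 -0.199 0 0 0 -0.4; -0.056 -0.003 -0.199 0 0 0 -0.4; -0.056 -0.003 -0.199 0 0 0 -0.4; -0.056 -0.003 -0.199 0 0 0 -0.4")

```text
time_s: 10.15
ee_pos: [0.6005, -0.1348, 0.2222]
tcp_rot: [0.026, 0.964, -0.01, 0.264]
contact_force: [0.5, -0.9, 0.6]
finger_gap: 0.0283
grasp_force: 0.0
```

```bash
python3 - <<'E'
from h import *
st();print(json.load(open("cmd.json"))["p"])
f=grab_frame("top");save("c1",cv2.resize(f["frame"][120:260,160:480],(800,350)))
sink(.025,.028)
E
```

```text
t 10.15 p [ 0.6005 -0.1348  0.2222] F [ 0.5 -0.9  0.6] gap 0.0283 g 0.0 j [-0.41 -0.15  1.67  0.19  1.13 -1.97]
[0.5979352141583067, -0.13334571829118302, 0.21289973777318894]
axis in tray z 6.88209646259248e-05
pick
0.075 0.371 -0.051 -8.2 29.0 -30.9 -0.28; 0.148 0.371 0.077 -8.2 29.0 -30.9 -0.28; 
lift+carry
0.0 0.0 -0.167 -0.0 -0.0 -0.0 -1; 0.048 -0.345 -0.097 8.2 -29.0 30.9 -1; 
place
0.078 0.001 0.136 0.0 -0.0 0.0 -1; 
off
-0.006 -0.003 -0.111 0.0 -0.0 0.0 -0.4; -0.056 -0.003 -0.198 0.0 -0.0 0.0 -0.4;
```

View pics/c1.png

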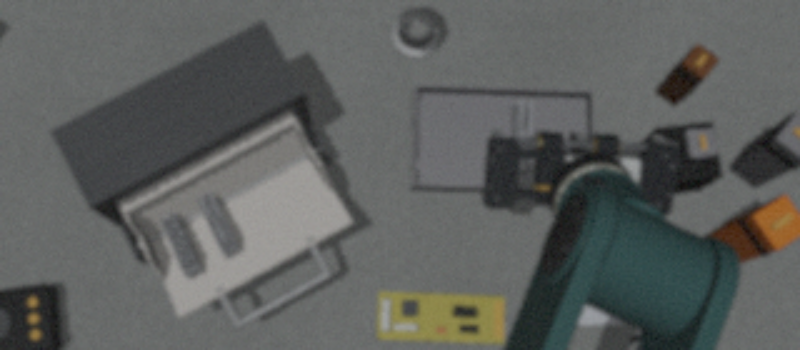

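The first sink is in the tray, at crop (523,120). The other two are still in the bin.

Call:
move_arm(plan="0.075 0.371 -0.051 -8.2 29 -30.9 -0.28; 0.075 0.371 -0.051 -8.2 29 -30.9 -0.28; 0.075 0.371 -0.051 -8.2 29 -30.9 -0.28; 0.075 0.371 -0.051 -8.2 29 -30.9 -0.28; 0.075 0.371 -0.051 -8.2 29 -30.9 -0.28; 0.075 0.371 -0.051 -8.2 29 -30.9 -0.28; 0.075 0.371 -0.051 -8.2 29 -30.9 -0.28; 0.075 0.371 -0.051 -8.2 29 -30.9 -0.28; 0.075 0.371 -0.051 -8.2 29 -30.9 -0.28; 0.075 0.371 -0.051 -8.2 29 -30.9 -0.28; 0.075 0.371 -0.051 -8.2 29 -30.9 -0.28; 0.075 0.371 -0.051 -8.2 29 -30.9 -0.28; 0.075 0.371 -0.051 -8.2 29 -30.9 -0.28")

```text
time_s: 11.28
ee_pos: [0.5276, 0.2403, 0.2182]
tcp_rot: [-0.245, 0.97, -0.0, -0.001]
contact_force: [1.3, -0.9, 0.2]
finger_gap: 0.0338
grasp_force: 0.0
```

Call:
move_arm(plan="0 0 0.04 0 0 0 -0.28; 0 0 0.08 0 0 0 -0.28; 0 0 0.11 0 0 0 -0.28; 0 0 0.13 0 0 0 -0.28; 0 0 0.147 0 0 0 -0.28; 0 0 0.147 0 0 0 -0.28; 0 0 0.147 0 0 0 -1; 0 0 0.147 0 0 0 -1; 0 0 0.147 0 0 0 -1; 0 0 0.147 0 0 0 -1; 0 0 0.147 0 0 0 -1")

```text
time_s: 12.2
ee_pos: [0.5276, 0.2412, 0.0725]
tcp_rot: [-0.245, 0.969, -0.0, -0.0]
contact_force: [-1.2, -0.1, -0.2]
finger_gap: 0.02
grasp_force: 30.0
```

Call:
move_arm(plan="0 0 -0.03 0 0 0 -1; 0 0 -0.07 0 0 0 -1; 0 0 -0.11 0 0 0 -1; 0 0 -0.15 0 0 0 -1; 0 0 -0.167 0 0 0 -1; 0.048 -0.345 -0.097 8.2 -29.0 30.9 -1; 0.048 -0.345 -0.097 8.2 -29.0 30.9 -1; 0.048 -0.345 -0.097 8.2 -29.0 30.9 -1; 0.048 -0.345 -0.097 8.2 -29.0 30.9 -1; 0.048 -0.345 -0.097 8.2 -29.0 30.9 -1; 0.048 -0.345 -0.097 8.2 -29.0 30.9 -1; 0.048 -0.345 -0.097 8.2 -29.0 30.9 -1; 0.048 -0.345 -0.097 8.2 -29.0 30.9 -1; 0.048 -0.345 -0.097 8.2 -29.0 30.9 -1; 0.048 -0.345 -0.097 8.2 -29.0 30.9 -1; 0.048 -0.345 -0.097 8.2 -29.0 30.9 -1; 0.048 -0.345 -0.097 8.2 -29.0 30.9 -1; 0.048 -0.345 -0.097 8.2 -29.0 30.9 -1")

```text
time_s: 13.7
ee_pos: [0.6498, -0.0829, 0.17]
tcp_rot: [0.026, 0.966, -0.007, 0.257]
contact_force: [0.2, -0.4, -0.2]
finger_gap: 0.0201
grasp_force: 30.0
```

Call:
move_arm(plan="0.023 0 0.04 0 0 0 -1; 0.046 0 0.08 0 0 0 -1; 0.063 0 0.11 0 0 0 -1; 0.072 0 0.126 0 0 0 -1; 0.078 0.001 0.136 0 0 0 -1; 0.078 0.001 0.136 0 0 0 -1; 0.078 0.001 0.136 0 0 0 -0.4; 0.078 0.001 0.136 0 0 0 -0.4; 0.078 0.001 0.136 0 0 0 -0.4; 0.078 0.001 0.136 0 0 0 -0.4")

```text
time_s: 14.53
ee_pos: [0.6505, -0.083, 0.0142]
tcp_rot: [0.026, 0.966, -0.007, 0.258]
contact_force: [-1.2, -0.4, 0.2]
finger_gap: 0.0282
grasp_force: 0.0
```

Call:
move_arm(plan="0 0 -0.03 0 0 0 -0.4; -0.004 -0.003 -0.07 0 0 0 -0.4; -0.006 -0.003 -0.111 0 0 0 -0.4; -0.056 -0.003 -0.198 0 0 0 -0.4; -0.056 -0.003 -0.198 0 0 0 -0.4; -0.056 -0.003 -0.198 0 0 0 -0.4; -0.056 -0.003 -0.198 0 0 0 -0.4; -0.056 -0.003 -0.198 0 0 0 -0.4")

```text
time_s: 15.2
ee_pos: [0.6004, -0.0837, 0.2145]
tcp_rot: [0.027, 0.966, -0.007, 0.258]
contact_force: [-0.1, 0.4, -0.5]
finger_gap: 0.0281
grasp_force: 0.0
```

```bash
python3 - <<'E'
from h import *
st();print(json.load(open("cmd.json"))["p"])
sink(.0757,.078)
E
```

```text
t 15.2 p [ 0.6004 -0.0837  0.2145] F [-0.1  0.4 -0.5] gap 0.0281 g 0.0 j [-0.3  -0.17  1.69  0.14  1.11 -1.85]
[0.6005652087788382, -0.08334782408484431, 0.21255877223276828]
axis in tray z 6.882096462593868e-05
pick
0.098 0.364 -0.065 -8.2 29.0 -30.9 -0.28; 0.171 0.364 0.063 -8.2 29.0 -30.9 -0.28; 
lift+carry
-0.0 0.0 -0.167 0.0 -0.0 -0.0 -1; 0.021 -0.353 -0.097 8.2 -29.0 30.9 -1; 
place
0.078 0.0 0.137 0.0 -0.0 0.0 -1; 
off
-0.006 -0.003 -0.112 0.0 -0.0 0.0 -0.4; -0.056 -0.003 -0.199 0.0 -0.0 0.0 -0.4;
```

Call:
move_arm(plan="0.098 0.364 -0.065 -8.2 29 -30.9 -0.28; 0.098 0.364 -0.065 -8.2 29 -30.9 -0.28; 0.098 0.364 -0.065 -8.2 29 -30.9 -0.28; 0.098 0.364 -0.065 -8.2 29 -30.9 -0.28; 0.098 0.364 -0.065 -8.2 29 -30.9 -0.28; 0.098 0.364 -0.065 -8.2 29 -30.9 -0.28; 0.098 0.364 -0.065 -8.2 29 -30.9 -0.28; 0.098 0.364 -0.065 -8.2 29 -30.9 -0.28; 0.098 0.364 -0.065 -8.2 29 -30.9 -0.28; 0.098 0.364 -0.065 -8.2 29 -30.9 -0.28; 0.098 0.364 -0.065 -8.2 29 -30.9 -0.28; 0.098 0.364 -0.065 -8.2 29 -30.9 -0.28; 0.098 0.364 -0.065 -8.2 29 -30.9 -0.28")

```text
time_s: 16.28
ee_pos: [0.5029, 0.2848, 0.2188]
tcp_rot: [-0.245, 0.97, -0.001, -0.001]
contact_force: [0.1, -0.2, 0.9]
finger_gap: 0.034
grasp_force: 0.0
```

Call:
move_arm(plan="0 0 0.04 0 0 0 -0.28; 0 0 0.08 0 0 0 -0.28; 0 0 0.11 0 0 0 -0.28; 0 0 0.13 0 0 0 -0.28; 0 0 0.147 0 0 0 -0.28; 0 0 0.147 0 0 0 -0.28; 0 0 0.147 0 0 0 -1; 0 0 0.147 0 0 0 -1; 0 0 0.147 0 0 0 -1; 0 0 0.147 0 0 0 -1; 0 0 0.147 0 0 0 -1")

```text
time_s: 17.2
ee_pos: [0.5029, 0.2859, 0.0733]
tcp_rot: [-0.246, 0.969, -0.0, -0.0]
contact_force: [0.4, 0.0, -0.6]
finger_gap: 0.02
grasp_force: 30.0
```

Call:
move_arm(plan="0 0 -0.03 0 0 0 -1; 0 0 -0.07 0 0 0 -1; 0 0 -0.11 0 0 0 -1; 0 0 -0.15 0 0 0 -1; 0 0 -0.167 0 0 0 -1; 0.021 -0.353 -0.097 8.2 -29.0 30.9 -1; 0.021 -0.353 -0.097 8.2 -29.0 30.9 -1; 0.021 -0.353 -0.097 8.2 -29.0 30.9 -1; 0.021 -0.353 -0.097 8.2 -29.0 30.9 -1; 0.021 -0.353 -0.097 8.2 -29.0 30.9 -1; 0.021 -0.353 -0.097 8.2 -29.0 30.9 -1; 0.021 -0.353 -0.097 8.2 -29.0 30.9 -1; 0.021 -0.353 -0.097 8.2 -29.0 30.9 -1; 0.021 -0.353 -0.097 8.2 -29.0 30.9 -1; 0.021 -0.353 -0.097 8.2 -29.0 30.9 -1; 0.021 -0.353 -0.097 8.2 -29.0 30.9 -1; 0.021 -0.353 -0.097 8.2 -29.0 30.9 -1; 0.021 -0.353 -0.097 8.2 -29.0 30.9 -1")

```text
time_s: 18.7
ee_pos: [0.6524, -0.0327, 0.1707]
tcp_rot: [0.026, 0.966, -0.007, 0.257]
contact_force: [-0.4, 0.1, 0.5]
finger_gap: 0.0198
grasp_force: 30.0
```

Call:
move_arm(plan="0.023 0 0.04 0 0 0 -1; 0.046 0 0.08 0 0 0 -1; 0.063 0 0.11 0 0 0 -1; 0.072 0 0.126 0 0 0 -1; 0.078 0 0.137 0 0 0 -1; 0.078 0 0.137 0 0 0 -1; 0.078 0 0.137 0 0 0 -0.4; 0.078 0 0.137 0 0 0 -0.4; 0.078 0 0.137 0 0 0 -0.4; 0.078 0 0.137 0 0 0 -0.4")

```text
time_s: 19.53
ee_pos: [0.6536, -0.0336, 0.0139]
tcp_rot: [0.026, 0.966, -0.007, 0.258]
contact_force: [-0.3, -0.4, 0.3]
finger_gap: 0.0285
grasp_force: 0.0
```

Call:
move_arm(plan="0 0 -0.03 0 0 0 -0.4; -0.004 -0.003 -0.07 0 0 0 -0.4; -0.006 -0.003 -0.112 0 0 0 -0.4; -0.056 -0.003 -0.199 0 0 0 -0.4; -0.056 -0.003 -0.199 0 0 0 -0.4; -0.056 -0.003 -0.199 0 0 0 -0.4; -0.056 -0.003 -0.199 0 0 0 -0.4; -0.056 -0.003 -0.199 0 0 0 -0.4")

```text
time_s: 20.2
ee_pos: [0.6031, -0.0343, 0.2153]
tcp_rot: [0.027, 0.966, -0.007, 0.258]
contact_force: [0.1, 0.3, -0.1]
finger_gap: 0.0281
grasp_force: 0.0
```

```bash
python3 - <<'E'
from h import *
st();print(json.load(open("cmd.json"))["p"])
# bar forward approach
b=bar(1.05)
rows([((b[0],b[1],.22),A,0,-.15)]);rows([(b-[0,0,.017],A,0,-.15)])
rows([(bar(q)-[0,0,.017],A,0,-1) for q in np.linspace(1.05,-.02,14)[1:]])
c=bar(0);rows([((c[0],c[1],.28),A,0,-.15),((.45,-.1,.3),A,0,0)])
f=grab_frame("top");save("c2",cv2.resize(f["frame"][120:260,160:480],(800,350)))
E
```

```text
t 20.2 p [ 0.6031 -0.0343  0.2153] F [ 0.1  0.3 -0.1] gap 0.0281 g 0.0 j [-0.19 -0.18  1.7   0.07  1.1  -1.72]
[0.6034288740515805, -0.034021369324289945, 0.2129520104302967]
0.143 0.194 -0.09 15.1 27.1 57.0 -0.15; 
0.0 0.001 0.157 0.1 -0.0 -0.0 -0.15; 
0.0 0.003 -0.012 -0.0 -0.0 -0.0 -1; 0.0 0.008 -0.024 -0.0 -0.0 -0.0 -1; 0.0 0.014 -0.035 -0.0 -0.0 -0.0 -1; 0.0 0.021 -0.046 -0.0 -0.0 -0.0 -1; 0.0 0.028 -0.057 -0.0 -0.0 -0.0 -1; 0.0 0.036 -0.066 -0.0 -0.0 -0.0 -1; 0.0 0.045 -0.075 -0.0 -0.0 -0.0 -1; 0.0 0.055 -0.083 -0.0 -0.0 -0.0 -1; 0.0 0.066 -0.091 -0.0 -0.0 -0.0 -1; 0.0 0.077 -0.097 -0.0 -0.0 -0.0 -1; 0.0 0.088 -0.103 -0.0 -0.0 -0.0 -1; 0.0 0.1 -0.107 -0.0 -0.0 -0.0 -1; 0.0 0.113 -0.111 -0.0 -0.0 -0.0 -1; 
0.0 -0.004 -0.106 -0.0 -0.0 -0.0 -0.15; -0.239 -0.239 -0.126 -0.0 -0.0 -0.0 0;
```

View pics/c2.png

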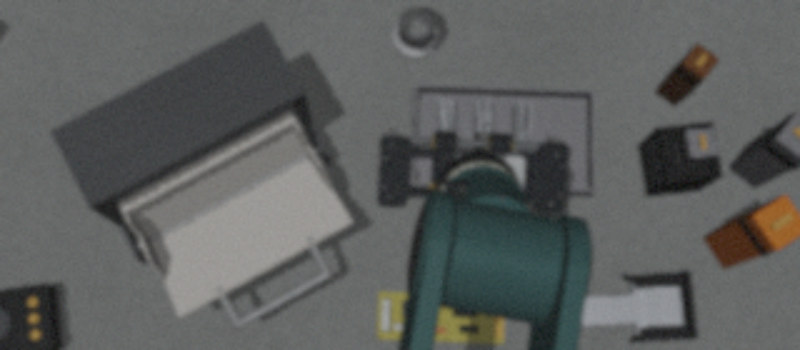

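The bin is empty, and all three sinks are in the tray at crop (443,113), (484,113) and (522,118). Next is shutting the bin.

Call:
move_arm(plan="0.143 0.194 -0.09 15.1 27.1 57 -0.15; 0.143 0.194 -0.09 15.1 27.1 57 -0.15; 0.143 0.194 -0.09 15.1 27.1 57 -0.15; 0.143 0.194 -0.09 15.1 27.1 57 -0.15; 0.143 0.194 -0.09 15.1 27.1 57 -0.15; 0.143 0.194 -0.09 15.1 27.1 57 -0.15; 0.143 0.194 -0.09 15.1 27.1 57 -0.15; 0.143 0.194 -0.09 15.1 27.1 57 -0.15; 0.143 0.194 -0.09 15.1 27.1 57 -0.15; 0.143 0.194 -0.09 15.1 27.1 57 -0.15; 0.143 0.194 -0.09 15.1 27.1 57 -0.15; 0.143 0.194 -0.09 15.1 27.1 57 -0.15; 0.143 0.194 -0.09 15.1 27.1 57 -0.15")

```text
time_s: 21.33
ee_pos: [0.444, 0.1686, 0.2185]
tcp_rot: [0.511, 0.86, -0.001, -0.001]
contact_force: [-0.8, 0.4, -0.5]
finger_gap: 0.0402
grasp_force: 0.0
```

Call:
move_arm(plan="0 0 0.04 0 0 0 -0.15; 0 0 0.08 0 0 0 -0.15; 0 0.001 0.12 0 0 0 -0.15; 0 0.001 0.157 0 0 0 -0.15; 0 0.001 0.157 0 0 0 -0.15; 0 0.001 0.157 0 0 0 -1; 0 0.001 0.157 0 0 0 -1; 0 0.001 0.157 0 0 0 -1; 0 0.001 0.157 0 0 0 -1; 0 0.001 0.157 0 0 0 -1; 0 0.001 0.157 0 0 0 -1")

```text
time_s: 22.25
ee_pos: [0.4469, 0.1695, 0.0657]
tcp_rot: [0.511, 0.859, 0.001, 0.001]
contact_force: [-2.3, -1.2, 6.4]
finger_gap: 0.009
grasp_force: 30.0
```

Call:
move_arm(plan="0.0 0.003 -0.012 0 0 0 -1; 0.0 0.008 -0.024 0 0 0 -1; 0.0 0.014 -0.035 0 0 0 -1; 0.0 0.021 -0.046 0 0 0 -1; 0.0 0.028 -0.057 0 0 0 -1; 0.0 0.036 -0.066 0 0 0 -1; 0.0 0.045 -0.075 0 0 0 -1; 0.0 0.055 -0.083 0 0 0 -1; 0.0 0.066 -0.091 0 0 0 -1; 0.0 0.077 -0.097 0 0 0 -1; 0.0 0.088 -0.103 0 0 0 -1; 0.0 0.1 -0.107 0 0 0 -1; 0.0 0.113 -0.111 0 0 0 -1; 0.0 0.113 -0.111 0 0 0 -1; 0.0 0.113 -0.111 0 0 0 -1")

```text
time_s: 23.5
ee_pos: [0.5436, 0.2219, 0.1778]
tcp_rot: [0.512, 0.859, -0.001, -0.0]
contact_force: [-9.1, -5.2, 10.0]
finger_gap: 0.0091
grasp_force: 30.0
```

Call:
move_arm(plan="0 0 0 0 0 0 -0.15; 0 0 0 0 0 0 -0.15; 0 0 0 0 0 0 -0.15; 0 0 -0.11 0 0 0 -0.15; 0 0 -0.11 0 0 0 -0.15; 0 0 -0.11 0 0 0 -0.15; 0 0 -0.11 0 0 0 0.2; 0.1 -0.15 -0.11 0 0 0 0.2; 0.1 -0.15 -0.11 0 0 0 0.2; 0.1 -0.15 -0.11 0 0 0 0.2; 0.1 -0.15 -0.11 0 0 0 0.2; 0.1 -0.15 -0.11 0 0 0 0.2; 0.1 -0.15 -0.11 0 0 0 0.2; 0.1 -0.15 -0.11 0 0 0 0.2")

```text
time_s: 24.67
ee_pos: [0.3656, 0.2397, 0.2842]
tcp_rot: [0.511, 0.86, 0.001, 0.001]
contact_force: [0.6, 0.1, -1.0]
finger_gap: 0.0564
grasp_force: 0.0
```

```bash
python3 - <<'E'
from h import *
st();s=get_state()
json.dump(dict(p=s["ee_pos"].tolist() if hasattr(s["ee_pos"],'tolist') else list(s["ee_pos"]),R=rot(A).tolist()),open("cmd.json","w"))
f=grab_frame("top");np.savez("top3",**f);P=cloud(f)
save("c3",cv2.convertScaleAbs(cv2.resize(f["frame"][120:270,160:500],(800,353)),alpha=1.4))
d=P-H;a=np.radians(A)
L=np.stack([d[...,0]*np.cos(a)+d[...,1]*np.sin(a),-d[...,0]*np.sin(a)+d[...,1]*np.cos(a),d[...,2]],-1)
m=(L[...,0]>-.07)&(L[...,0]<-.03)&(abs(L[...,1])<.06)&(L[...,2]>.13)&(L[...,2]<.17);print("bar",np.median(L[m],0))
def rect(m,n):
    k,l,s_,_=cv2.connectedComponentsWithStats(m.astype(np.uint8));l=l==1+np.argmax(s_[1:,4]);p=P[l];r=cv2.minAreaRect((p[:,:2]*1000).astype(np.float32));print(n,l.sum(),p[:,2].mean().round(4),np.round(r[0],1),np.round(r[1],1),round(r[2],2))
    return p
box=lambda x0,x1,y0,y1,z0,z1:(P[...,0]>x0)&(P[...,0]<x1)&(P[...,1]>y0)&(P[...,1]<y1)&(P[...,2]>z0)&(P[...,2]<z1)
rect(box(.55,.68,-.37,-.28,.118,.14),"pack")
rect(box(.55,.68,-.37,-.28,.07,.1),"dock")
hsv=cv2.cvtColor(f["frame"],cv2.COLOR_RGB2HSV)
rect((hsv[...,0]>12)&(hsv[...,0]<35)&(hsv[...,1]>80)&box(.3,.6,-.25,.15,-.01,.03),"card")
F=box(.36,.5,-.36,-.15,.004,.05)
rail=rect(F&(P[...,2]>.02),"rails")
g=f["frame"].astype(int).sum(2)/3
m=F&(P[...,2]<.02)&(g>np.percentile(g[F],50));p=rect(m,"tongue")
vx,vy,x0,y0=cv2.fitLine((p[:,:2]*1000).astype(np.float32),cv2.DIST_HUBER,0,.01,.01).ravel();print("tongue line",np.degrees(np.arctan2(vy,vx)),x0,y0,"slice z",np.median(p[:,2]))
E
```

```text
t 24.67 p [0.3656 0.2397 0.2842] F [ 0.6  0.1 -1. ] gap 0.0564 g 0.0 j [ 0.45 -0.17  1.46 -0.    1.85 -0.05]
bar [-0.04080873  0.00047223  0.15396711]
pack 147 0.1296 [ 618.4 -326.3] [36.  33.8] 6.29
dock 373 0.0847 [ 618.8 -326.8] [71.8 71.8] 5.41
card 763 0.0067 [427.9 -22.6] [158.   60.5] 87.37
rails 331 0.0281 [ 435.1 -296.1] [83.3 78.8] 2.52
tongue 549 0.0105 [ 434.7 -253.1] [ 46.1 140.5] 3.4
tongue line -87.09142 434.85867 -255.31154 slice z 0.010569816833102097
```

View pics/c3.png

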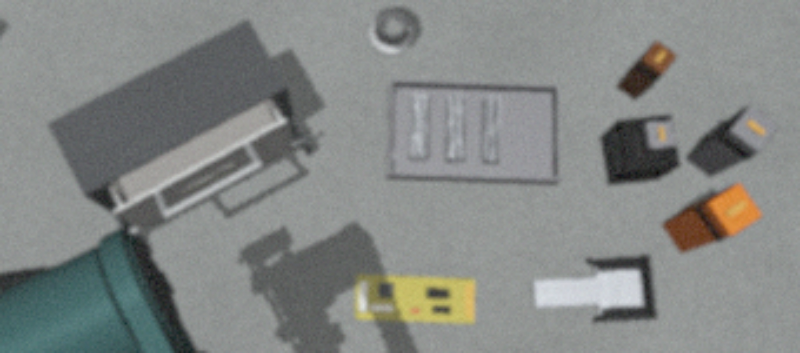

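The bin is shut again, with the bar back at its start position. The sinks lie in the tray at crop (418,127), (456,128) and (491,128), and the card (415,300) hasn't moved. Next is the pack.

```bash
python3 - <<'E'
from h import *
D=np.array([.6187,-.3265,0]);y=5.8
rows([(D+[0,0,.25],y,0,.28)]);rows([(D+[0,0,.095],y,0,.28)])
t=tray(0,-.075,0)
rows([(D+[0,0,.21],y,0,-1),(t+[0,0,.21],TA,0,-1)]);rows([(t+[0,0,.0855],TA,0,-1)]);rows([(t+[0,0,.2],TA,0,.2)])
E
```

```text
-0.618 -0.048 0.034 0.0 0.0 22.7 0.28; 
-0.0 0.0 0.155 0.0 0.0 0.0 0.28; 
-0.0 0.0 -0.115 0.0 0.0 0.0 -1; 0.135 0.049 -0.115 0.0 0.0 9.0 -1; 
0.0 0.0 0.125 0.0 0.0 0.0 -1; 
0.0 0.0 -0.115 0.0 0.0 0.0 0.2;
```

Call:
move_arm(plan="-0.618 -0.048 0.034 0 0 22.7 0.28; -0.618 -0.048 0.034 0 0 22.7 0.28; -0.618 -0.048 0.034 0 0 22.7 0.28; -0.618 -0.048 0.034 0 0 22.7 0.28; -0.618 -0.048 0.034 0 0 22.7 0.28; -0.618 -0.048 0.034 0 0 22.7 0.28; -0.618 -0.048 0.034 0 0 22.7 0.28; -0.618 -0.048 0.034 0 0 22.7 0.28; -0.618 -0.048 0.034 0 0 22.7 0.28; -0.618 -0.048 0.034 0 0 22.7 0.28; -0.618 -0.048 0.034 0 0 22.7 0.28; -0.618 -0.048 0.034 0 0 22.7 0.28; -0.618 -0.048 0.034 0 0 22.7 0.28; -0.618 -0.048 0.034 0 0 22.7 0.28; -0.618 -0.048 0.034 0 0 22.7 0.28; -0.618 -0.048 0.034 0 0 22.7 0.28; -0.618 -0.048 0.034 0 0 22.7 0.28; -0.618 -0.048 0.034 0 0 22.7 0.28; -0.618 -0.048 0.034 0 0 22.7 0.28; -0.618 -0.048 0.034 0 0 22.7 0.28")

```text
time_s: 26.38
ee_pos: [0.6181, -0.3257, 0.2516]
tcp_rot: [0.67, 0.742, 0.001, 0.001]
contact_force: [0.1, 0.7, 0.5]
finger_gap: 0.0602
grasp_force: 0.0
```

Call:
move_arm(plan="0 0 0.04 0 0 0 0.28; 0 0 0.08 0 0 0 0.28; 0 0 0.115 0 0 0 0.28; 0 0 0.14 0 0 0 0.28; 0 0 0.155 0 0 0 0.28; 0 0 0.155 0 0 0 0.28; 0 0 0.155 0 0 0 -1; 0 0 0.155 0 0 0 -1; 0 0 0.155 0 0 0 -1; 0 0 0.155 0 0 0 -1; 0 0 0.155 0 0 0 -1; 0 0 0.155 0 0 0 -1")

```text
time_s: 27.38
ee_pos: [0.619, -0.3271, 0.0976]
tcp_rot: [0.671, 0.742, 0.001, 0.002]
contact_force: [-0.1, -0.6, 5.5]
finger_gap: 0.0337
grasp_force: 30.0
```

Call:
move_arm(plan="0 0 -0.02 0 0 0 -1; 0 0 -0.04 0 0 0 -1; 0 0 -0.06 0 0 0 -1; 0 0 -0.085 0 0 0 -1; 0 0 -0.115 0 0 0 -1; 0 0 -0.115 0 0 0 -1")

```text
time_s: 27.88
ee_pos: [0.62, -0.3279, 0.2174]
tcp_rot: [0.671, 0.742, 0.002, 0.006]
contact_force: [0.3, -0.7, 0.6]
finger_gap: 0.0336
grasp_force: 30.0
```

Call:
move_arm(plan="0.04 0.015 0 0 0 3 -1; 0.08 0.03 0 0 0 6 -1; 0.115 0.042 0 0 0 9 -1; 0.135 0.049 0 0 0 9 -1; 0.135 0.049 0 0 0 9 -1; 0.135 0.049 0 0 0 9 -1")

```text
time_s: 28.38
ee_pos: [0.6529, -0.1858, 0.2081]
tcp_rot: [0.726, 0.688, -0.0, -0.001]
contact_force: [0.2, -0.4, -1.6]
finger_gap: 0.0338
grasp_force: 30.0
```

```bash
python3 - <<'E'
from h import *
st()
f=grab_frame("scene");save("c4",cv2.convertScaleAbs(cv2.resize(f["frame"][130:270,150:340],(760,560)),alpha=1.2))
E
```

```text
t 28.38 p [ 0.6529 -0.1858  0.2081] F [ 0.2 -0.4 -1.6] gap 0.0338 g 30.0 j [-0.36  0.38  1.01  0.    1.75 -0.31]
```

View pics/c4.png

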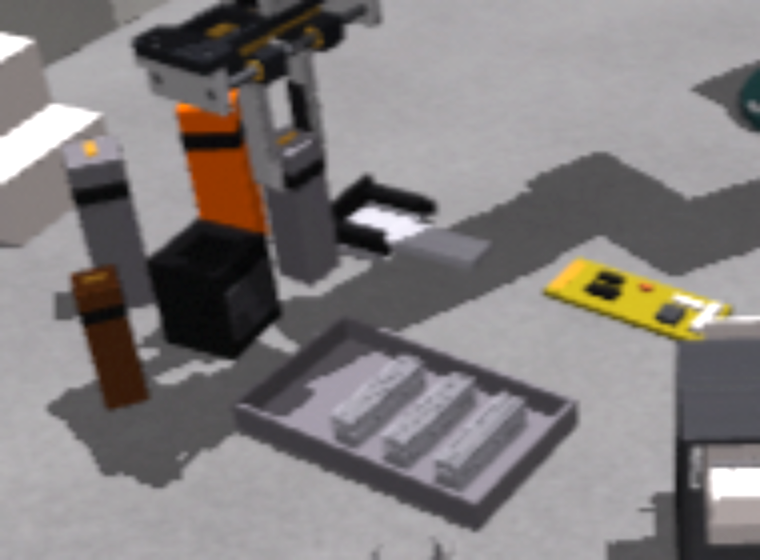

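The pack is upright in the grip at (305,220) in the crop, the well is empty, and the sinks are in the tray. Lowering it now.

Call:
move_arm(plan="0 0 0.04 0 0 0 -1; 0 0 0.075 0 0 0 -1; 0 0 0.1 0 0 0 -1; 0 0 0.115 0 0 0 -1; 0 0 0.12 0 0 0 -1; 0 0 0.123 0 0 0 -1; 0 0 0.123 0 0 0 -1; 0 0 0.123 0 0 0 -1")

```text
time_s: 29.1
ee_pos: [0.6538, -0.1883, 0.0881]
tcp_rot: [0.727, 0.687, 0.001, 0.001]
contact_force: [0.6, -0.0, -2.1]
finger_gap: 0.0341
grasp_force: 30.0
```

Call:
move_arm(plan="0 0 0.001 0 0 0 -1; 0 0 0.001 0 0 0 -0.1; 0 0 0.001 0 0 0 -0.1; 0 0 0.001 0 0 0 -0.1; 0 0 0.001 0 0 0 -0.1; 0 0 -0.02 0 0 0 -0.1; 0 0 -0.05 0 0 0 -0.1; 0 0 -0.09 0 0 0 -0.1; 0 0 -0.13 0 0 0 -0.1; 0 0 -0.17 0 0 0 -0.1; 0 0 -0.17 0 0 0 -0.1; 0 0 -0.17 0 0 0 0.7")

```text
time_s: 30.1
ee_pos: [0.6546, -0.1878, 0.2624]
tcp_rot: [0.727, 0.687, 0.003, 0.004]
contact_force: [-0.7, 0.2, -0.9]
finger_gap: 0.0463
grasp_force: 0.0
```

```bash
cat > m.py <<'E'
from h import *
st();s=get_state()
Rm=rot(TA);json.dump(dict(p=list(map(float,s["ee_pos"])),R=Rm.tolist()),open("cmd.json","w"))
f=grab_frame("top");P=cloud(f);np.savez("top4",**f)
def box(x0,x1,y0,y1,z0,z1):return (P[...,0]>x0)&(P[...,0]<x1)&(P[...,1]>y0)&(P[...,1]<y1)&(P[...,2]>z0)&(P[...,2]<z1)
hsv=cv2.cvtColor(f["frame"],cv2.COLOR_RGB2HSV)
m=(hsv[...,0]>12)&(hsv[...,0]<35)&(hsv[...,1]>80)&box(.25,.55,-.22,.15,-.01,.03)
# card outline on plane z=6 mm by rays
K=f["camera_matrix"];E=np.linalg.inv(f["extrinsics"])
def onplane(uv,z):
    d=np.c_[(uv[:,0]-K[0,2])/K[0,0],(uv[:,1]-K[1,2])/K[1,1],np.ones(len(uv))]@E[:3,:3].T
    return E[:3,3]+d*((z-E[2,3])/d[:,2])[:,None]
uv=np.argwhere(cv2.morphologyEx(m.astype(np.uint8),cv2.MORPH_CLOSE,np.ones((5,5))))[:,::-1].astype(float)
r=cv2.minAreaRect((onplane(uv,.006)[:,:2]*1000).astype(np.float32));print("card",np.round(r[0],1),np.round(r[1],1),round(r[2],2))
q=onplane(uv,.006)[:,:2]*1000;print("mean",q.mean(0),"pca",np.degrees(np.arctan(np.divide(*np.linalg.svd(q-q.mean(0),full_matrices=False)[2][0]))))
br=m&(hsv[...,0]<22);u=np.argwhere(br)[:,::-1].astype(float);print("brass",len(u),np.median(onplane(u,.006),0)*1000)
# frame: tongue strip and rails, sliced along y
F=box(.37,.5,-.33,-.15,.005,.05)
c=[]
for y in np.arange(-.24,-.17,.01):
    k=F&(abs(P[...,1]-y)<.005)&(P[...,2]>.006)
    if k.sum()>5:x=P[k][:,0];c.append((y*1000,(x.min()+x.max())*500,np.ptp(x)*1000))
print("tongue",np.round(c,1).tolist())
c=[]
for y in np.arange(-.31,-.255,.01):
    k=F&(abs(P[...,1]-y)<.005)&(P[...,2]>.021);x=P[k][:,0]
    if len(x)>3: b=x>x.mean();c.append((y*1000,x.min()*1000,x[~b].max()*1000,x[b].min()*1000,x.max()*1000))
print("rails",np.round(c,1).tolist())
for z in(.02,): k=box(.37,.5,-.36,-.2,z,.05);print("ylim",np.percentile(P[k][:,1],[1,99])*1000);k=box(.37,.5,-.36,-.13,.007,.05);print(np.percentile(P[k][:,1],[.5,99.5])*1000)
E
python3 m.py
```

```text
t 30.1 p [ 0.6546 -0.1878  0.2624] F [-0.7  0.2 -0.9] gap 0.0463 g 0.0 j [-0.36  0.38  0.9   0.    1.85 -0.31]
card [427.8 -22.6] [157.7  58.9] 87.25
mean [426.80238753 -30.03630557] pca 1.476364708637092
brass 28 [413.75350245 -95.20060669   6.        ]
tongue []
rails []
ylim [-336.64711312 -322.74222944]
[-356.70857261 -321.57212576]
```

```bash
sed -i 's/^f=grab_frame("top").*/f=dict(np.load("top3.npz"));P=cloud(f)/' m.py; python3 m.py
```

```text
t 30.15 p [ 0.6535 -0.1874  0.2587] F [-0.  -0.3 -0.2] gap 0.0498 g 0.0 j [-0.36  0.38  0.91  0.    1.85 -0.31]
card [427.7 -22.3] [157.9  60. ] 87.72
mean [426.55189147 -29.62208474] pca 1.0274333842241152
brass 30 [413.79768677 -94.89463284   6.        ]
tongue [[-240.0, 412.1, 77.9], [-230.0, 414.1, 69.1], [-220.0, 432.7, 31.7], [-210.0, 417.3, 62.5], [-200.0, 431.3, 34.8], [-190.0, 430.2, 37.7], [-180.0, 431.5, 35.0]]
rails [[-310.0, 395.9, 408.6, 461.3, 477.2], [-300.0, 396.0, 408.9, 461.4, 474.0], [-290.0, 393.5, 408.9, 461.7, 474.8], [-280.0, 393.3, 409.1, 461.7, 474.4], [-270.0, 393.5, 409.0, 459.2, 474.8], [-260.0, 393.7, 399.7, 468.6, 475.2]]
ylim [-335.81783591 -259.46103735]
[-335.17955127 -183.1509346 ]
```

```bash
cat >> h.py <<'E'
FO=np.array([.4351,-.296,0]);FA=-87.5
def fr(x,y,z):
    a=np.radians(FA);return FO+[x*np.cos(a)-y*np.sin(a),x*np.sin(a)+y*np.cos(a),z]
E
python3 - <<'E'
from h import *
g=np.array([.4289,.0025,0])
rows([(g+[0,0,.06],-2.5,0,.7)])
E
```

```text
0.177 -0.235 0.199 0.0 0.0 -0.7 0.7;
```

Call:
move_arm(plan="0.177 -0.235 0 0 0 -0.7 0.7; 0.177 -0.235 0 0 0 -0.7 0.7; 0.177 -0.235 0 0 0 -0.7 0.7; 0.177 -0.235 0 0 0 -0.7 0.7; 0.177 -0.235 0 0 0 -0.7 0.7; 0.177 -0.235 0 0 0 -0.7 0.7; 0.177 -0.235 0 0 0 -0.7 0.7; 0.177 -0.235 0 0 0 -0.7 0.7; 0.177 -0.235 0.199 0 0 -0.7 0.7; 0.177 -0.235 0.199 0 0 -0.7 0.7; 0.177 -0.235 0.199 0 0 -0.7 0.7; 0.177 -0.235 0.199 0 0 -0.7 0.7; 0.177 -0.235 0.199 0 0 -0.7 0.7; 0.177 -0.235 0.199 0 0 -0.7 0.7; 0.177 -0.235 0.199 0 0 -0.7 0.7; 0.177 -0.235 0.199 0 0 -0.7 0.7")

```text
time_s: 31.48
ee_pos: [0.4294, 0.0024, 0.0592]
tcp_rot: [0.723, 0.691, 0.001, 0.0]
contact_force: [0.2, -0.5, 0.4]
finger_gap: 0.0799
grasp_force: 0.0
```

```bash
python3 - <<'E'
from h import *
st();
for i in range(2):
  f=grab_frame("top");s=get_state();print(np.round(s["ee_pos"],4))
s=grab_frame("scene")
save("c5",cv2.convertScaleAbs(np.hstack([cv2.resize(f["frame"][140:270,290:450],(400,325)),cv2.resize(s["frame"][140:250,220:355],(400,325))]),alpha=1.3))
E
```

```text
t 31.48 p [0.4294 0.0024 0.0592] F [ 0.2 -0.5  0.4] gap 0.0799 g 0.0 j [-0.13 -0.11  1.86  0.    1.39 -0.08]
[0.4304 0.0024 0.0603]
[0.4307 0.0024 0.0608]
```

View pics/c5.png

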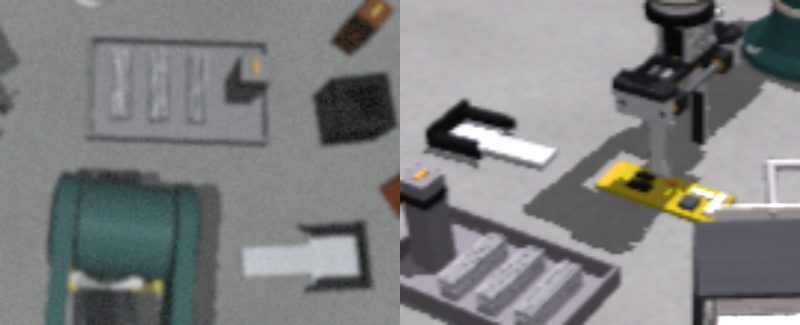

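The pack stands in the tray at (250,75) in the left view. The gripper straddles the card at (665,180) in the right view, and the card is where it was measured.

Call:
move_arm(plan="0 0 0.03 0 0 0 0.7; 0 0 0.05 0 0 0 0.7; 0 0 0.058 0 0 0 0.7; 0 0 0.058 0 0 0 0.7; 0 0 0.058 0 0 0 0.7; 0 0 0.058 0 0 0 -1; 0 0 0.058 0 0 0 -1; 0 0 0.058 0 0 0 -1; 0 0 0.058 0 0 0 -1; 0 0 0.058 0 0 0 -1; 0 0 0.058 0 0 0 -1")

```text
time_s: 32.55
ee_pos: [0.429, 0.0027, 0.0007]
tcp_rot: [0.722, 0.691, 0.001, 0.0]
contact_force: [-1.8, -1.5, 3.2]
finger_gap: 0.0592
grasp_force: 30.0
```

Call:
move_arm(plan="0 0 -0.01 0 0 0 -1; 0 0 -0.02 0 0 0 -1; 0 0 -0.025 0 0 0 -1; 0 0 -0.025 0 0 0 -1; 0 0 -0.025 0 0 0 -1")

```text
time_s: 32.97
ee_pos: [0.429, 0.0027, 0.0258]
tcp_rot: [0.722, 0.691, 0.001, 0.001]
contact_force: [-0.8, 1.0, -0.8]
finger_gap: 0.0593
grasp_force: 30.0
```

```bash
python3 - <<'E'
from h import *
s=get_state();st()
f=grab_frame("scene");P=cloud(f);h=cv2.cvtColor(f["frame"],cv2.COLOR_RGB2HSV)
save("c6",cv2.convertScaleAbs(cv2.resize(f["frame"][140:250,220:355],(800,600)),alpha=1.3))
m=(h[...,0]>20)&(h[...,0]<35)&(h[...,1]>120)&(abs(P[...,0]-.43)<.08)&(abs(P[...,1]+.02)<.1)
p=P[m];print(len(p),np.percentile(p[:,2],[5,50,95]),np.polyfit(p[:,1],p[:,2],1))
E
```

```text
t 32.97 p [0.429  0.0027 0.0258] F [-0.8  1.  -0.8] gap 0.0593 g 30.0 j [-0.13 -0.07  1.9   0.    1.31 -0.08]
286 [0.0264659  0.03086355 0.03504099] [0.03219135 0.03288769]
```

View pics/c6.png

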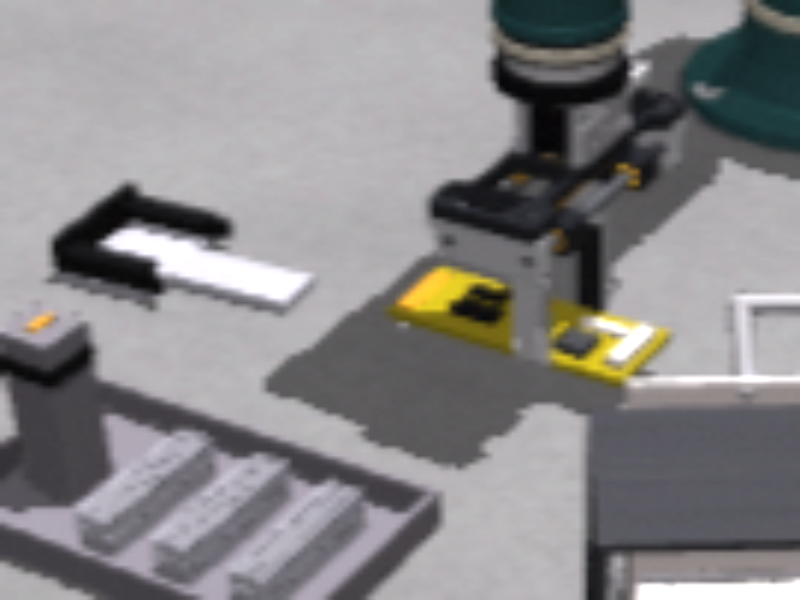

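The card is held with its brass end leading (crop 415,285) and a slight nose droop. I'll move it over the tongue, lower it to flatten it, then slide it in.

```bash
python3 - <<'E'
from h import *
json.dump(dict(p=[.4290,.0027,.0257],R=rot(-2.5).tolist()),open("cmd.json","w"))
p=FA+90
rows([(fr(-.155,0,.027),p,0,-1),(fr(-.155,0,.0115),p,0,-1)])
rows([(fr(x,0,.0115),p,0,-1) for x in (-.145,-.135,-.125,-.115,-.105,-.095,-.087,-.081,-.079)])
E
```

```text
-0.144 0.006 -0.001 0.0 0.0 -5.0 -1; -0.144 0.006 0.014 0.0 0.0 -5.0 -1; 
-0.01 -0.0 0.0 0.0 0.0 -0.0 -1; -0.02 -0.0 0.0 0.0 0.0 -0.0 -1; -0.03 -0.0 0.0 0.0 0.0 -0.0 -1; -0.04 -0.0 0.0 0.0 0.0 -0.0 -1; -0.05 -0.0 0.0 0.0 0.0 -0.0 -1; -0.06 -0.0 0.0 0.0 0.0 -0.0 -1; -0.068 -0.0 0.0 0.0 0.0 -0.0 -1; -0.074 -0.0 0.0 0.0 0.0 -0.0 -1; -0.076 -0.0 0.0 0.0 0.0 -0.0 -1;
```

Call:
move_arm(plan="-0.035 0.001 -0.001 0 0 -1.5 -1; -0.07 0.003 -0.001 0 0 -3 -1; -0.105 0.004 -0.001 0 0 -4.5 -1; -0.13 0.006 -0.001 0 0 -5 -1; -0.144 0.006 -0.001 0 0 -5 -1; -0.144 0.006 -0.001 0 0 -5 -1; -0.144 0.006 0.006 0 0 -5 -1; -0.144 0.006 0.012 0 0 -5 -1; -0.144 0.006 0.014 0 0 -5 -1; -0.144 0.006 0.014 0 0 -5 -1")

```text
time_s: 33.85
ee_pos: [0.4275, -0.1401, 0.0102]
tcp_rot: [0.691, 0.723, 0.0, -0.001]
contact_force: [-0.2, 0.2, 1.6]
finger_gap: 0.0595
grasp_force: 30.0
```

```bash
python3 - <<'E'
from h import *
st()
for n in("scene","top"):
    f=grab_frame(n)
    if n=="scene": a=cv2.resize(f["frame"][150:230,210:310],(480,384),interpolation=cv2.INTER_CUBIC)
    else: b=cv2.resize(f["frame"][210:280,350:450],(320,224),interpolation=cv2.INTER_CUBIC)
c=np.zeros((384,800,3),np.uint8);c[:,:480]=a;c[:224,480:]=b;save("c7",cv2.convertScaleAbs(c,alpha=1.3))
E
```

```text
t 33.85 p [ 0.4275 -0.1401  0.0102] F [-0.2  0.2  1.6] gap 0.0595 g 30.0 j [-0.44 -0.01  1.87  0.    1.28 -0.49]
```

View pics/c7.png

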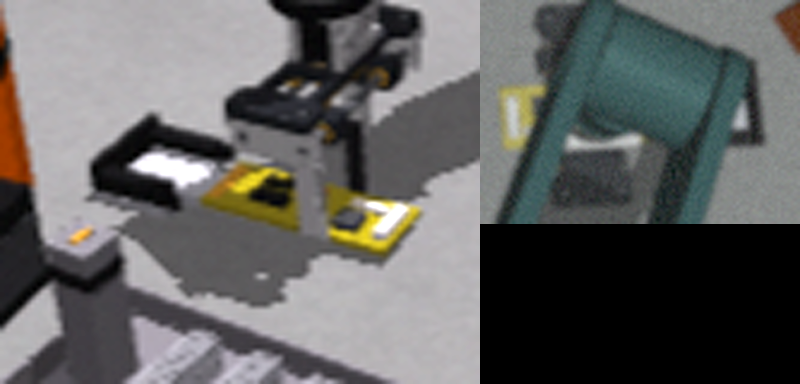

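The nose (215,190) rests on the tongue just before the mouth, square to it. Sliding in.

Call:
move_arm(plan="-0.01 0 0 0 0 0 -1; -0.02 0 0 0 0 0 -1; -0.03 0 0 0 0 0 -1; -0.04 0 0 0 0 0 -1; -0.04 0 0 0 0 0 -1")

```text
time_s: 34.37
ee_pos: [0.4303, -0.1838, 0.0113]
tcp_rot: [0.692, 0.721, 0.0, 0.001]
contact_force: [-0.7, -0.1, -1.1]
finger_gap: 0.0594
grasp_force: 30.0
```

Call:
move_arm(plan="-0.01 0 0 0 0 0 -1; -0.02 0 0 0 0 0 -1; -0.028 0 0 0 0 0 -1; -0.034 0 0 0 0 0 -1; -0.036 0 0 0 0 0 -1; -0.036 0 0 0 0 0 -1")

```text
time_s: 34.87
ee_pos: [0.4315, -0.2179, 0.011]
tcp_rot: [0.692, 0.722, 0.001, 0.0]
contact_force: [0.3, 0.7, -1.3]
finger_gap: 0.0593
grasp_force: 30.0
```

Call:
move_arm(plan="-0.002 0 0 0 0 0 -1; -0.003 0 0 0 0 0 -1; -0.004 0 0 0 0 0 -1; -0.004 0 0 0 0 0 -1")

```text
time_s: 35.2
ee_pos: [0.4317, -0.2212, 0.0111]
tcp_rot: [0.692, 0.722, 0.001, 0.0]
contact_force: [0.3, 1.0, 0.1]
finger_gap: 0.0595
grasp_force: 30.0
```

Call:
move_arm(plan="-0.002 0 0 0 0 0 -1; -0.003 0 0 0 0 0 -1; -0.004 0 0 0 0 0 -1; -0.004 0 0 0 0 0 -1")

```text
time_s: 35.53
ee_pos: [0.4316, -0.2222, 0.0108]
tcp_rot: [0.691, 0.722, 0.003, -0.003]
contact_force: [-1.0, 8.2, 2.4]
finger_gap: 0.0594
grasp_force: 30.0
```

The +8 N means it has reached the stop. Releasing and checking.

Call:
move_arm(plan="0 0 0 0 0 0 0.6; 0 0 0 0 0 0 0.6; 0 0 0 0 0 0 0.6; 0 0 0 0 0 0 0.6; 0 0 -0.03 0 0 0 0.6; 0 0 -0.07 0 0 0 0.6; 0 0 -0.11 0 0 0 0.6; 0.04 0 -0.15 0 0 0 0.6; 0.25 0 -0.2 0 0 0 0.6; 0.25 0 -0.2 0 0 0 0.6; 0.25 0 -0.2 0 0 0 0.6; 0.25 0 -0.2 0 0 0 0.6; 0.25 0 -0.2 0 0 0 0.6; 0.25 0 -0.2 0 0 0 0.6; 0.25 0 -0.2 0 0 0 0.6; 0.25 0 -0.2 0 0 0 0.6")

```text
time_s: 36.87
ee_pos: [0.4212, 0.0246, 0.2117]
tcp_rot: [0.691, 0.723, 0.001, 0.001]
contact_force: [-0.0, -1.1, -0.0]
finger_gap: 0.0755
grasp_force: 0.0
```

```bash
python3 - <<'E'
from h import *
st();f=grab_frame("top");s=grab_frame("scene");P=cloud(f)
c=np.vstack([cv2.resize(f["frame"][130:270,170:490],(686,300)),cv2.resize(s["frame"][150:290,140:460],(686,300))])
save("c8",cv2.convertScaleAbs(c,alpha=1.3))
h=cv2.cvtColor(f["frame"],cv2.COLOR_RGB2HSV)
m=(h[...,0]>12)&(h[...,0]<35)&(h[...,1]>80)&(P[...,0]>.35)&(P[...,0]<.5)&(P[...,1]>-.38)&(P[...,1]<-.1)&(P[...,2]<.03)
K=f["camera_matrix"];E=np.linalg.inv(f["extrinsics"])
uv=np.argwhere(m)[:,::-1].astype(float);d=np.c_[(uv[:,0]-K[0,2])/K[0,0],(uv[:,1]-K[1,2])/K[1,1],np.ones(len(uv))]@E[:3,:3].T
q=(E[:3,3]+d*((.016-E[2,3])/d[:,2])[:,None])[:,:2]
r=cv2.minAreaRect((q*1000).astype(np.float32));print(r)
a=np.radians(FA);L=(q-FO[:2])@np.array([[np.cos(a),-np.sin(a)],[np.sin(a),np.cos(a)]])*1000
print("frame x",np.percentile(L[:,0],[0,1,99,100]),"y on tongue",np.percentile(L[L[:,0]<-50][:,1],[1,99]),"z",np.median(P[m][:,2]))
# bin bar, sinks
d=P-H;a=np.radians(A);X=d[...,0]*np.cos(a)+d[...,1]*np.sin(a);Y=-d[...,0]*np.sin(a)+d[...,1]*np.cos(a)
m=(X>-.07)&(X<-.03)&(abs(Y)<.06)&(d[...,2]>.13)&(d[...,2]<.17);print("bar",np.median(X[m]),np.median(d[m][:,2]))
E
```

```text
t 36.87 p [0.4212 0.0246 0.2117] F [-0.  -1.1 -0. ] gap 0.0755 g 0.0 j [-0.08 -0.21  1.64 -0.    1.71 -0.12]
((432.9221496582031, -249.63711547851562), (60.13372802734375, 165.09115600585938), 2.3112380504608154)
frame x [-129.02507596 -127.75902644   33.57609871   36.17512118] y on tongue [-28.9556559   29.31382294] z 0.016823470857044942
bar -0.04095242454333374 0.1539299782590511
```

View pics/c8.png

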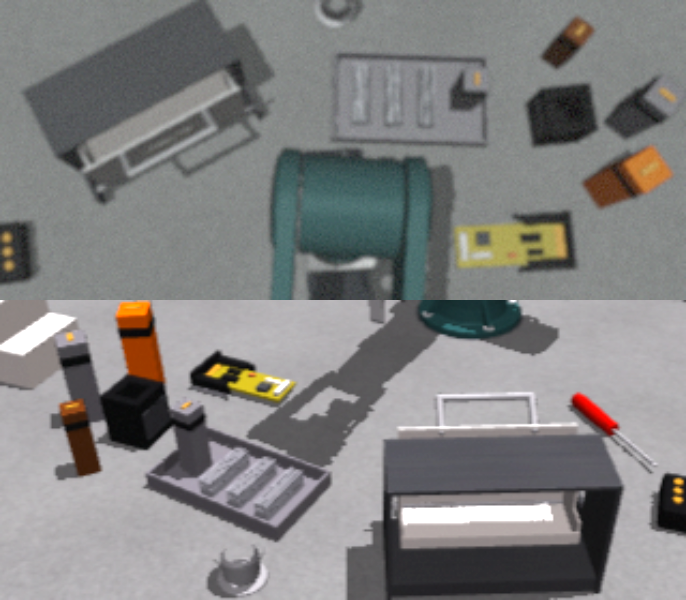

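The card is seated flat in the frame at the stop (top crop 515,243), with its nose about 31 mm in by my frame estimate, centred and square. The three sinks and the pack are in the tray, the bin is shut, and the arm is clear.

```bash
python3 -c "
from station import *
print(sign_off())"
```

```text
the job is handed in; nothing more can be done
None
```

Job handed in at about 37 s on the robot's clock: three heat sinks and the battery pack are in the tray, the bin is shut, the card is at the back stop brass contacts first, and the arm was clear of everything; sign-off returned no verdict.

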